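# Unhook the serving board and rack it

## Robot

A 6-joint arm with a two-finger parallel gripper is mounted at the origin on a cart in front of the work surface, level with it; the furniture and walls round the work are solid. World frame = base frame: x ahead of the robot, y to its left, z up, the work surface at z = 0. Lengths are in m, angles in rad, forces in N, time in s.
With the tool pointing down it reaches from about 0.3 to 1 m from the base axis. Payload 5.1 kg.
Tool frame: the origin (TCP) lies on the centre line of the jaws, within the pads' length; the fingertips stand bot.finger_overhang ahead of it and the grasp point (between the pads) lies 2 mm behind it (bot.finger_overhang is the distance from the TCP to the fingertips, in m); x points along the fingers, y is the direction in which the jaws open and shut, and the axes are right-handed (so a half turn about x gives the same grasp; the last joint's range is limited). The gripper opens to 95 mm and grips with 3 to 60 N. Pads are 20 mm wide; open, the fingers measure 119 mm over their backs; the gripper's body (75 mm by 180 mm) begins 59 mm behind the grasp point.
Start: joints at [-1.369, 0.124, 1.65, -0, 1.367, -0.083], TCP at [0.183, -0.624, 0.232] pointing down, gripper open.
Joint ranges: [-2.61, 2.61], [-1.02, 2.33], [0.03, 2.71], [-1.35, 4.49], [0.32, 2.68], [-2.91, 2.91]. Speed limits (rad/s): [2.57, 2.57, 3.14, 3.14, 3.14, 3.14].

## Interface

Orientations are given as a unit quaternion [x, y, z, w].
In Python, from workcell import bot gives the robot as it stands.
- The arm moves only by the tool move_arm, never from a script. Its argument "motion" is a list that holds one entry, the list of rows, each a list of 7 numbers: the shift along the tool's x, y, z in units of 0.4 m (1.0 is 0.4 m), then the turn, a rotation vector about the tool's x, y, z in units of 45 degrees (1.0 is 45 degrees), then the gripper command: -1 is fully open, 1 is shut, values between are in proportion. A call has 1 to 5 rows; each row is the pose to reach, as a shift and turn from the pose commanded when the call began, along the tool's axes at that moment; what a row does not reach only later rows make up. A row lasts 1/8 s, in which the tool goes at most 62.5 mm and 10.7 degrees, less where a joint would pass 70% of its speed; a pose out of reach is approached as far as the arm can. A call with a number of a shift or a turn outside -1 to 1 is refused whole. A call with a gripper value outside its range is refused whole. The fingers move at their own pace and stop on an object; "force" is the grip in N (left out, the last holds). Time passes only in rows, so rows that repeat a pose let the fingers close. It gives the time, the measured TCP pose, the force and the opening at its end, in the units of the state.
- bot.observe(): the state, without advancing time (a new reading comes with each control period).
- bot.read_camera(name): name is "side" or "top" or "wrist"; returns a dict with "color" (480x640x3 uint8, blue, green, red), "K" (3x3 intrinsics, pixels), "dist_coeffs" ([k1, k2, p1, p2, k3] as OpenCV has them; the pictures are not rectified), "rvec" (rotation vector, rad) and "tvec" (3), from world to camera coordinates, as OpenCV has them; the wrist camera has in their place "tool_from_camera" (4x4, takes a point from camera to tool coordinates, whose origin is the TCP and whose axes are the tool frame's). Camera axes: x right, y down, z forward; pixel columns grow to the right and rows downward; lengths in m; the calibration is good to about 2 mm. A picture is of the moment at which its call begins: read the wrist's pose just before it. There is no depth.
- bot.close_job(): hands the job in, once; it reports no verdict.
Trained networks look in the newest picture that a camera, given by its name, has taken for a name from the list of things; names that differ only in an ending like _2 or _b are one class to them, and where a whole thing is asked for, a point or a joint stands for the part that bears it (a point fixed in the world has none). Each returns a list of dicts, best first, with "confidence" (0 to 1); they miss things now and then, are a little off and sometimes report something else, mostly with a low value. They report only what shows in the picture. A call takes as long as a camera call.
- bot.regions_of(camera, target): "pixels" (480x640 bool, what is visible of it).
- bot.mark_of(camera, target): "xyz" ([x, y, z] in m, in world coordinates, good to about 4 mm: a listed point, or the origin of a listed thing).
The state is a dict: "time_s": time; "joint_positions": joint angles; "dq": joint speeds; "joint_efforts": joint torques, N m; "ee_pos": TCP position; "orientation": TCP orientation; "force": force on the tool from outside, world axes, zero at the start; "wrist_torque": the same for the moment, N m; "opening": opening from 0.0 (shut) to 1.0 (fully open).
Only numpy, scipy, OpenCV 4.12 (cv2) and the standard library are available. Lean on these libraries where they do the work, as an engineer would, in place of code of your own. Each camera call takes 0.05 s, during which the arm holds its last target. There are 200 camera calls.

## Task

Take the little wooden board off the hook stand: slide it out along the peg, lifting the end with the hole just enough to clear the upturned tip, gently and by feel so that the peg is never strained. Then stand it upright, hole at the top, fully down in the slot of the wooden rack, lowered and not dropped, and let go. Leave the other things where they are.

Things in the scene. Friction and masses are not known exactly. Their poses are not given: they have to be found in the camera images.
- board_mid (a point): Centre (half-way up) of the loose wooden board that hangs upright on the peg. The board is 12 mm thick (its x), 110 mm wide (its y), 130 mm tall (its z), 0.1 to 0.2 kg; corners rounded by 12 mm; its top edge is 65 mm above this centre.
- board_hole (a point): Centre of the board's hanging hole, 20 mm above the board's centre: 18 mm wide, 18 mm high, right through the thickness, its upper and lower edges rounded over; 36 mm of solid wood is left between the hole and the board's top edge.
- stand: Steel hook stand that does not budge. Origin at the centre of its round foot (110 mm wide) on the worktop; z up. At the origin a post, 204 mm high over all, with a clamp head 18 x 20 mm, 28 mm high, at its top (thumbscrew to +y). The peg runs from the head toward the stand's -x. The peg must feel a few newtons only; over 15 N strains it.
- hang_point (a point): Point on the peg's axis, 190 mm high, 45 mm from the post's axis; the board hangs within 4 mm of it. The peg is a round bar 7 mm thick. 60 mm farther out (toward this frame's -x) it ends in an upturned tip, as thick, whose round top is 12 mm above the bar's axis.
- peg_end (a point): Where the peg's bend would be if the peg were level: 105 mm from the post's axis, 190 mm high. But the peg's slope differs each time, up to 12 degrees up or down about the hang point, so the real tip is up to 12 mm higher or lower. The slope is not measured: feel it. The hole clears the tip from 2 mm below the lift at which its lower edge bears on the bar's underside, up to that bearing.
- rack_slot (a point): Centre of the slot's floor in the fixed wooden rack, 12 mm above the worktop. Slot: 17 mm wide (its x, for the board's thickness), 130 mm long (its y) between end stops, 46 mm deep, z up, open at the top, with rounded rims. A board fully down has its centre 65 mm above this point; either face may be in front.
- garlic: Bystander, loose on the worktop: garlic bulb, 60 mm. Origin at its underside.
- lemon: Bystander, loose on the worktop: lemon, 78x55x56 mm. Origin at its underside.
- bowl: Bystander, loose on the worktop: small white bowl, 84 mm wide, 38 mm high. Origin at its underside.
- timer: Bystander, loose on the worktop: round kitchen timer, 62 mm wide, 51 mm high. Origin at its underside.
- onion: Bystander, loose on the worktop: red onion, 65 mm wide, 71 mm high. Origin at its underside.
- spice: Bystander, loose on the worktop: spice jar, 41 mm wide, 105 mm high. Origin at its underside.
- board: The same board; origin at the centre of its lower edge, 65 mm below its centre.
- rack: The rack: 78 x 166 mm on the worktop, 58 mm high; origin on the worktop under the centre of the slot.

How it is judged:
On the way:
1. the board is off the peg: its centre is more than 120 mm from the post's axis along the peg's direction, and it is still held up, more than 110 mm above the worktop, and upright within 0.4 rad (x of board_mid in the frame of stand below -0.12 m and height (world z) of board_mid above 0.11 m and angle between board_mid's own z axis and vertical below 0.4 rad), for 0.1 s.
At the end, for the whole second after the job is handed in: The board stands in the rack's slot, hole at the top, at rest and let go: its centre within 12 mm of the slot's middle plane and 15 mm of its mid-length, no more than 6 mm above fully down, upright within 0.2 rad, in line with the slot within 0.25 rad (x of board_mid in the frame of rack_slot between -0.012 and 0.012 m and y of board_mid in the frame of rack_slot between -0.015 and 0.015 m and z of board_mid in the frame of rack_slot between 0.055 and 0.071 m and angle between board_mid's own z axis and vertical below 0.2 rad and angle between the x axis of board_mid and the x axis of rack_slot, either way round below 0.25 rad and contact force between board and rack above 0.3 N and contact force between board and the fingers below 0.05 N and linear speed of board below 0.02 m/s); the robot touches nothing.
It fails at once if the peg or stand is strained: anything presses on it with more than 15 N (contact force between stand and anything else above 15 N).
It fails at once if the board is dropped: out of the fingers, and falling or toppling at more than 0.45 m/s (a fall of about 10 mm) (contact force between board and the fingers below 0.05 N and linear speed of board above 0.45 m/s).
It fails at once if a bystander is moved by more than 25 mm (distance of any of garlic, lemon, bowl, timer, onion, spice from where it was at the start of the episode above 0.025 m).
It also fails if it takes over 69 s, if anything falls off the work surface, if the arm or the gripper's body presses on something with over 40 N, if the wrist force passes 120 N, or if a joint passes its speed limit or range.

## Working session

There is one attempt and no reset: what is moved stays moved. The work goes in short steps, Python scripts to look and compute and a tool call to move; the robot and the scene stay as the last step left them, time stands still between calls to the robot, and variables do not carry over. Pictures are saved under pics/ and viewed, about 8 in all and at most 12, crops included, and the job is handed in when it is done.

Besides the shell and the picture viewer there is one more tool, called after ">>>" by a JSON object that holds its "fn" and its "kwargs". move_arm: Moves the arm, as the interface text tells. Its arguments: {"type":"object","properties":{"motion":{"type":"array","items":{"type":"array","items":{"type":"array","items":{"type":"number"}}}},"force":{"type":"number"}},"required":["motion"]}

```bash
mkdir -p pics; cat > h.py <<'E'
from workcell import bot
import numpy as np, cv2
from scipy.spatial.transform import Rotation as R
E
python3 - <<'E'
from h import *
s=bot.observe(); print(s['time_s'],s['ee_pos'],s['orientation'],s['force'],s['opening'],bot.finger_overhang)
ims=[]
for c in ['side','top']:
    d=bot.read_camera(c); ims.append(d['color'])
    for n in ['board_mid','board_hole','stand','hang_point','peg_end','rack_slot','garlic','lemon','bowl','timer','onion','spice','rack']:
        m=bot.mark_of(c,n); print(c,n,[(np.round(x['xyz'],3).tolist(),round(x['confidence'],2)) for x in m[:2]])
    cv2.imwrite(f'pics/{c}0.png',d['color'])
    r=R.from_rotvec(np.ravel(d['rvec'])).as_matrix(); print(c,'campos',-r.T@np.ravel(d['tvec']))
print(bot.observe()['time_s'])
E
```

```text
0.0 [ 0.18247478 -0.62325604  0.23043234] [-0.69991055 -0.10103588  0.6999908  -0.09964868] [ 0.56503459 -0.10034921 -0.33676316] 1.002629357249912 0.017
side board_mid []
side board_hole []
side stand [([0.451, -0.378, 0.18], 0.53)]
side hang_point [([0.652, -0.165, -0.004], 0.72), ([0.446, -0.376, 0.188], 0.59)]
side peg_end [([0.41, -0.332, 0.19], 0.87)]
side rack_slot [([0.454, 0.1, 0.015], 0.76), ([0.719, -0.057, -0.004], 0.66)]
side garlic [([0.465, 0.266, 0.003], 0.65), ([0.612, 0.022, 0.0], 0.28)]
side lemon [([0.612, 0.021, 0.004], 0.68)]
side bowl [([0.651, -0.162, -0.004], 0.66)]
side timer [([0.655, 0.307, -0.001], 0.64)]
side onion [([0.717, -0.058, -0.004], 0.83)]
side spice [([0.68, 0.163, 0.004], 0.64)]
side rack [([0.448, 0.098, -0.0], 0.67)]
side campos [0.07566006 0.48912089 1.18920211]
top board_mid [([0.45, -0.38, 0.166], 0.87), ([0.674, 0.159, -0.002], 0.57)]
top board_hole [([0.443, -0.379, 0.182], 0.96), ([0.467, 0.259, -0.001], 0.7)]
top stand [([0.476, -0.412, 0.003], 0.57), ([0.652, 0.312, 0.002], 0.34)]
top hang_point [([0.447, -0.382, 0.185], 0.71)]
top peg_end [([0.412, -0.331, 0.185], 0.62), ([0.45, -0.382, 0.099], 0.18)]
top rack_slot []
top garlic [([0.463, 0.261, 0.002], 0.63)]
top lemon [([0.616, 0.026, 0.004], 0.55)]
top bowl [([0.65, -0.16, 0.0], 0.92), ([0.45, 0.095, 0.004], 0.73)]
top timer [([0.648, 0.312, 0.001], 0.5)]
top onion []
top spice [([0.674, 0.158, -0.004], 0.6)]
top rack [([0.451, 0.096, 0.003], 0.93)]
top campos [ 0.31750369 -0.01716715  1.38479676]
1.4
```

View pics/side0.png

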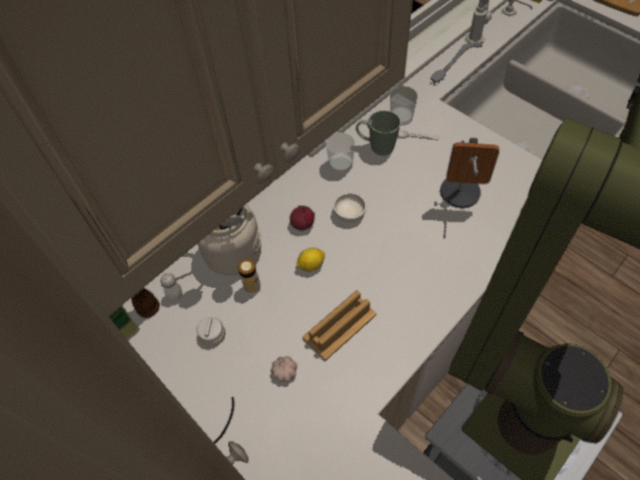

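View pics/top0.png

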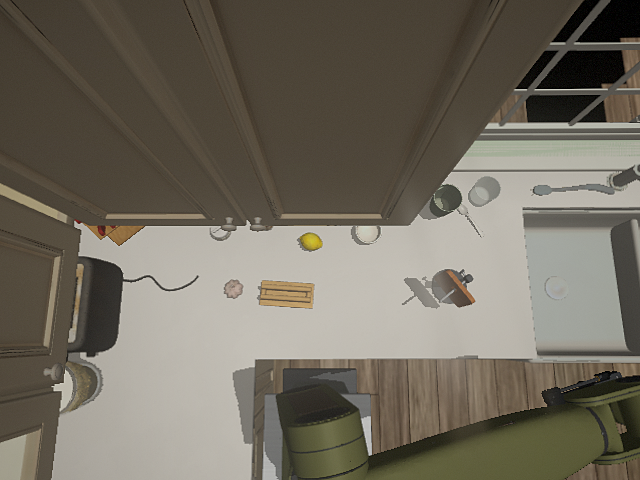

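The side view shows the board on its stand at about (472,165), with the peg pointing at the camera and the rack at (340,325). In the top view the board is at (460,288), with the peg running to the lower left, and the rack is at (286,293), long side along world y. Next I'll go above the board.

```bash
cat >> h.py <<'E'
def Rtool(yaw,tilt=0):
    # tool x down, tool y along horizontal dir yaw
    x=np.array([0,0,-1.]); y=np.array([np.cos(yaw),np.sin(yaw),0]); 
    return R.from_matrix(np.c_[x,y,np.cross(x,y)])
def delta(p,Rt):
    s=bot.observe(); R0=R.from_quat(s['orientation'])
    d=R0.inv().apply(np.array(p)-s['ee_pos'])/0.4; r=(R0.inv()*Rt).as_rotvec()/(np.pi/4)
    return np.round(d,4),np.round(r,4)
def undist(d,px):
    return cv2.undistortPoints(np.array(px,float).reshape(-1,1,2),d['K'],np.array(d['dist_coeffs'],float)).reshape(-1,2)
def onplane(d,px,z,pose=None):
    n=undist(d,px); v=np.c_[n,np.ones(len(n))]
    if pose is None:
        M=R.from_rotvec(np.ravel(d['rvec'])).as_matrix(); c=-M.T@np.ravel(d['tvec']); v=v@M
    else:
        T=np.eye(4);T[:3,:3]=R.from_quat(pose['orientation']).as_matrix();T[:3,3]=pose['ee_pos'];T=T@np.array(d['tool_from_camera']); c=T[:3,3]; v=v@T[:3,:3].T
    return c+v*((z-c[2])/v[:,2])[:,None]
E
python3 - <<'E'
from h import *
s=bot.observe(); print(R.from_quat(s['orientation']).as_matrix().round(3))
for c in ['side','top']:
    d=bot.read_camera(c)
    m=bot.regions_of(c,'rack')[0]['pixels']
    ys,xs=np.where(m)
    P=onplane(d,np.c_[xs,ys],0.04)[:,:2].astype(np.float32)
    print(c,len(P),cv2.minAreaRect(P))
d=bot.read_camera('wrist'); print(np.array(d['tool_from_camera']).round(3), d['K'])
for yaw in (129,-51):
    print(yaw,delta([0.447,-0.38,0.33],Rtool(np.radians(yaw))))
E
```

```text
[[ 0.     0.281 -0.96 ]
 [-0.    -0.96  -0.281]
 [-1.     0.    -0.   ]]
side 2366 ((0.4376849830150604, 0.10312936455011368), (0.17276398837566376, 0.0779392421245575), 86.09596252441406)
top 1322 ((0.44564172625541687, 0.09420005977153778), (0.161942258477211, 0.07898254692554474), 86.16352081298828)
[[-0.001 -0.282  0.959 -0.152]
 [ 1.     0.     0.001  0.   ]
 [-0.     0.959  0.282 -0.079]
 [ 0.     0.     0.     1.   ]] [[333.30624214   0.         317.02534696]
 [  0.         333.30624214 243.21562297]
 [  0.           0.           1.        ]]
129 (array([-0.2459, -0.3992, -0.8056]), array([ 3.496,  0.   , -0.   ]))
-51 (array([-0.2459, -0.3992, -0.8056]), array([-0.504,  0.   ,  0.   ]))
```

>>> {"fn": "move_arm", "kwargs": {"motion": [[[-0.15,0,0,0,0,0,0.16],[-0.246,-0.1,-0.2,-0.2,0,0,0.16],[-0.246,-0.2,-0.4,-0.4,0,0,0.16],[-0.246,-0.3,-0.6,-0.504,0,0,0.16],[-0.246,-0.399,-0.806,-0.504,0,0,0.16]]], "force": 20}}

```text
time_s: 2.28
ee_pos: [0.3633, -0.4565, 0.3282]
orientation: [0.667, 0.236, -0.666, 0.236]
force: [0.4, -1.2, -0.1]
opening: 0.532
```

>>> {"fn": "move_arm", "kwargs": {"motion": [[[0,0,0,0,0,0,0.16],[0,0,0,0,0,0,0.16]]]}}

```text
time_s: 2.52
ee_pos: [0.362, -0.4579, 0.3276]
orientation: [-0.666, -0.236, 0.667, -0.236]
force: [0.1, 0.5, -0.2]
opening: 0.426
```

```bash
python3 - <<'E'
from h import *
s=bot.observe(); d=bot.read_camera('wrist'); cv2.imwrite('pics/w1.png',d['color'])
print(s['ee_pos'],s['opening'],s['force'])
for n in ['board_mid','board_hole','hang_point','peg_end','stand']:
    print(n,[(np.round(x['xyz'],3).tolist(),round(x['confidence'],2)) for x in bot.mark_of('wrist',n)[:2]])
print(delta([0.447,-0.38,0.33],Rtool(np.radians(-51))))
E
```

```text
[ 0.3619809  -0.45792987  0.3275826 ] 0.42575795885735124 [ 0.07278754  0.49359383 -0.18289879]
board_mid []
board_hole []
hang_point [([0.447, -0.379, 0.185], 0.75), ([0.41, -0.333, 0.192], 0.25)]
peg_end [([0.411, -0.331, 0.194], 0.78)]
stand [([0.476, -0.417, -0.003], 0.76)]
(array([-0.0068, -0.0184, -0.2905]), array([-0.0025,  0.0001,  0.0006]))
```

View pics/w1.png

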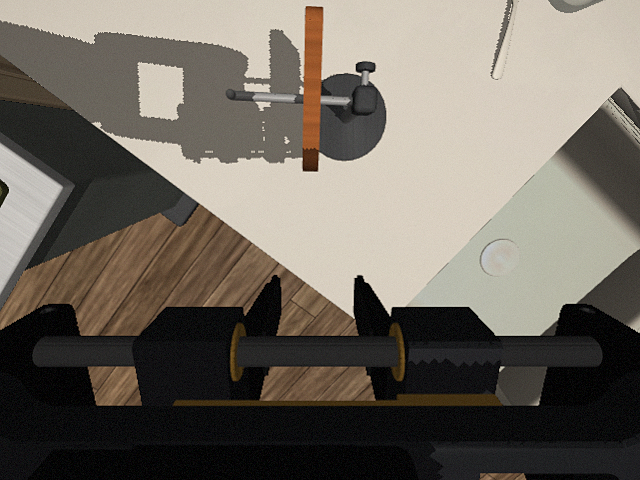

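The wrist view shows the top edge of the board from (314,8) to (311,150), the peg from the clamp head at (362,100) to the tip at (232,95), and the stand foot at (345,115).

```bash
python3 - <<'E'
from h import *
s=bot.observe(); d=bot.read_camera('wrist')
m=bot.regions_of('wrist','board')
print(len(m), [x['confidence'] for x in m], m and m[0]['pixels'].sum())
hsv=cv2.cvtColor(d['color'],cv2.COLOR_BGR2HSV)
B=(hsv[...,1]>130)&(hsv[...,0]<20); B[180:]=0; B[:,:280]=0; B[:,345:]=0
for r in (8,12,30,60,90,120,145,155,165):
    x=np.where(B[r])[0]; print(r,x.min() if len(x) else None,x.max() if len(x) else None, d['color'][r,312])
for px,z in [((314.5,8),.2295),((311,149),.2295),((305,10),.2295),((322,10),.2295),((303,145),.2295),((319,145),.2295),((345,115),0),((232,95),.202),((363,100),.204)]:
    print(px,onplane(d,[px],z,s).round(4))
E
```

```text
1 [0.63] 2904
8 305 321 [ 36  77 137]
12 305 321 [ 44  83 154]
30 304 321 [ 46  87 156]
60 304 320 [ 44  85 152]
90 304 320 [ 48  97 168]
120 303 319 [ 47  95 164]
145 302 318 [ 43  89 158]
155 303 317 [20 45 85]
165 303 317 [14 34 62]
(314.5, 8) [[ 0.488  -0.3543  0.2295]]
(311, 149) [[ 0.4179 -0.4074  0.2295]]
(305, 10) [[ 0.4832 -0.3502  0.2295]]
(322, 10) [[ 0.4902 -0.3588  0.2295]]
(303, 145) [[ 0.4164 -0.4012  0.2295]]
(319, 145) [[ 0.4236 -0.4102  0.2295]]
(345, 115) [[ 0.4766 -0.4141  0.    ]]
(232, 95) [[ 0.4104 -0.3352  0.202 ]]
(363, 100) [[ 0.4705 -0.4157  0.204 ]]
```

>>> {"fn": "move_arm", "kwargs": {"motion": [[[0,-0.006,-0.15,0,0,0,0.16],[0,-0.0127,-0.2955,0,0,0,0.16],[0,-0.0127,-0.2955,0,0,0,0.16],[0.05,-0.0127,-0.2955,0,0,0,0.16],[0.1,-0.0127,-0.2955,0,0,0,0.16]]]}}

```text
time_s: 3.55
ee_pos: [0.4497, -0.3802, 0.2856]
orientation: [-0.667, -0.236, 0.667, -0.235]
force: [-1.3, 0.0, -0.1]
opening: 0.419
```

```bash
python3 - <<'E'
from h import *
s=bot.observe(); d=bot.read_camera('wrist'); cv2.imwrite('pics/w2.png',d['color'])
print(s['time_s'],s['ee_pos'],s['opening'],s['force'])
print(delta([0.450,-0.3805,0.222],Rtool(np.radians(-51))))
E
```

```text
3.55 [ 0.44965416 -0.38017734  0.28557675] 0.41926386076180655 [-1.30818597  0.04550289 -0.11810963]
(array([ 0.1488,  0.006 , -0.0008]), array([-0.0024,  0.0012,  0.009 ]))
```

View pics/w2.png

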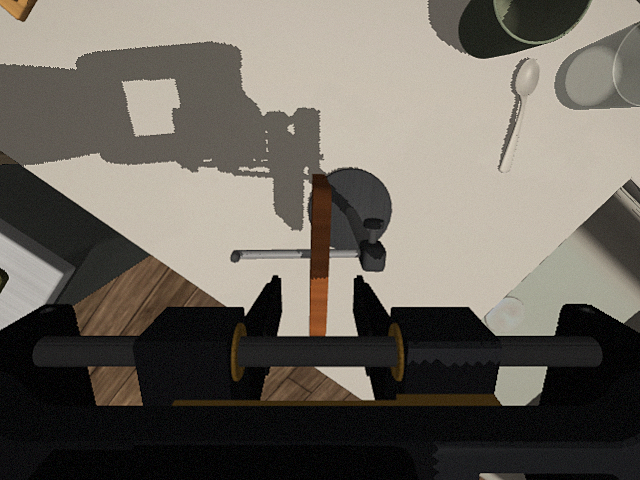

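The fingers at (278,285) and (358,285) straddle the board at (319,280). The clamp head at (372,258) is close to the right finger, so I'll narrow the jaws a little before descending.

>>> {"fn": "move_arm", "kwargs": {"motion": [[[0,0.002,0,0,0,0,0.37],[0.05,0.002,0,0,0,0,0.37],[0.1,0.002,0,0,0,0,0.37],[0.145,0.002,0,0,0,0,0.37],[0.149,0.002,0,0,0,0,0.37]]]}}

```text
time_s: 4.22
ee_pos: [0.4504, -0.3792, 0.225]
orientation: [-0.666, -0.237, 0.667, -0.235]
force: [0.4, -0.1, -0.1]
opening: 0.313
```

>>> {"fn": "move_arm", "kwargs": {"motion": [[[0,0,0,0,0,0,0.45],[0,0,0,0,0,0,0.55],[0,0,0,0,0,0,0.65],[0,0,0,0,0,0,0.75],[0,0,0,0,0,0,0.75]]], "force": 5}}

```text
time_s: 4.85
ee_pos: [0.4513, -0.3802, 0.2281]
orientation: [0.667, 0.236, -0.667, 0.236]
force: [0.2, 0.3, -0.5]
opening: 0.13
```

```bash
python3 - <<'E'
from h import *
s=bot.observe();print(s)
E
```

```text
{'time_s': 4.85, 'joint_positions': array([-7.91056985e-01, -5.25257337e-03,  1.79118888e+00, -4.60941386e-06,
        1.35541974e+00,  9.91080141e-02]), 'dq': array([-0.00072421,  0.00033329,  0.00204192,  0.00023693,  0.00010189,
       -0.00095375]), 'joint_efforts': array([ 2.76282219e-03, -3.57249212e+01, -3.59688413e+01,  8.10435391e-02,
        2.92619399e-02,  2.83616668e-03]), 'ee_pos': array([ 0.45125413, -0.38015769,  0.22811808]), 'orientation': array([ 0.66658777,  0.23594534, -0.66651948,  0.23609811]), 'force': array([ 0.18737788,  0.27254662, -0.49613546]), 'wrist_torque': array([-0.02987955, -0.09177379,  0.0494376 ]), 'opening': 0.13002975658100974}
```

>>> {"fn": "move_arm", "kwargs": {"motion": [[[0,0,0,0,0,0,1],[0,0,0,0,0,0,1],[0,0,0,0,0,0,1]]], "force": 12}}

```text
time_s: 5.22
ee_pos: [0.4513, -0.3803, 0.2281]
orientation: [0.667, 0.236, -0.667, 0.236]
force: [0.8, -0.5, 0.1]
opening: 0.125
```

>>> {"fn": "move_arm", "kwargs": {"motion": [[[0,0,0,0,0,0,1],[0,0,0,0,0,0,1]]], "force": 25}}

```text
time_s: 5.48
ee_pos: [0.4513, -0.3802, 0.2281]
orientation: [0.667, 0.236, -0.667, 0.236]
force: [-0.5, -0.8, 0.9]
opening: 0.123
```

The grasp is a little shallow, with about 18 mm of the board between the pads. The board still rests on the peg, so I'll reopen, go 5 mm deeper and grip again.

>>> {"fn": "move_arm", "kwargs": {"motion": [[[0,0,0,0,0,0,0.68],[0,0,0,0,0,0,0.68],[0.0125,0,0,0,0,0,0.68],[0.0125,0,0,0,0,0,0.75],[0.0125,0,0,0,0,0,0.75]]], "force": 8}}

```text
time_s: 6.1
ee_pos: [0.4512, -0.3801, 0.2226]
orientation: [-0.667, -0.236, 0.667, -0.236]
force: [0.1, 0.3, -1.5]
opening: 0.124
```

>>> {"fn": "move_arm", "kwargs": {"motion": [[[0,0,0,0,0,0,1],[0,0,0,0,0,0,1],[0,0,0,0,0,0,1]]], "force": 25}}

```text
time_s: 6.48
ee_pos: [0.4512, -0.38, 0.2228]
orientation: [-0.667, -0.236, 0.667, -0.236]
force: [0.1, -0.1, -2.1]
opening: 0.127
```

```bash
cat > st.py <<'E'
from h import *
s=bot.observe();R0=R.from_quat(s['orientation']);u=np.array([-.634,.773,0])
print('t',s['time_s'],'pos',s['ee_pos'].round(4),'F',s['force'].round(2),'Fu',(s['force']@u).round(2),'T',s['wrist_torque'].round(3),'eff',s['joint_efforts'].round(2),'op',round(s['opening'],3))
E
python3 st.py
```

```text
t 6.475 pos [ 0.4512 -0.38    0.2228] F [ 0.13 -0.1  -2.12] Fu -0.16 T [-0.055 -0.022 -0.032] eff [ 1.000e-02 -3.654e+01 -3.661e+01  8.000e-02  3.000e-02 -0.000e+00] op 0.127
```

>>> {"fn": "move_arm", "kwargs": {"motion": [[[-0.0025,0,0,0,0,0,1],[-0.005,0,0,0,0,0,1],[-0.005,0,0,0,0,0,1]]]}}

```text
time_s: 6.85
ee_pos: [0.4513, -0.3802, 0.2251]
orientation: [0.667, 0.236, -0.667, 0.236]
force: [-0.0, -0.7, -1.2]
opening: 0.123
```

```bash
python3 st.py
```

```text
t 6.85 pos [ 0.4513 -0.3802  0.2251] F [-0.05 -0.71 -1.21] Fu -0.52 T [-0.005  0.033  0.014] eff [ 0.000e+00 -3.651e+01 -3.666e+01  8.000e-02  3.000e-02 -0.000e+00] op 0.123
```

>>> {"fn": "move_arm", "kwargs": {"motion": [[[-0.0025,0,0,0,0,0,1],[-0.005,0,0,0,0,0,1],[-0.005,0,0,0,0,0,1]]]}}

```text
time_s: 7.22
ee_pos: [0.4513, -0.3802, 0.2271]
orientation: [0.667, 0.236, -0.667, 0.236]
force: [-0.3, -0.9, -1.5]
opening: 0.126
```

```bash
python3 st.py
```

```text
t 7.225 pos [ 0.4513 -0.3802  0.2271] F [-0.27 -0.88 -1.48] Fu -0.51 T [-0.05  -0.059 -0.015] eff [-0.000e+00 -3.650e+01 -3.671e+01  8.000e-02  3.000e-02 -0.000e+00] op 0.126
```

>>> {"fn": "move_arm", "kwargs": {"motion": [[[-0.0025,0,0,0,0,0,1],[-0.005,0,0,0,0,0,1],[-0.005,0,0,0,0,0,1]]]}}

```text
time_s: 7.6
ee_pos: [0.4513, -0.3802, 0.2291]
orientation: [0.667, 0.236, -0.667, 0.236]
force: [0.2, -0.4, -1.0]
opening: 0.125
```

```bash
python3 st.py
```

```text
t 7.6 pos [ 0.4513 -0.3802  0.2291] F [ 0.17 -0.37 -1.05] Fu -0.39 T [-0.006 -0.027 -0.001] eff [ 0.000e+00 -3.647e+01 -3.674e+01  8.000e-02  3.000e-02 -0.000e+00] op 0.125
```

>>> {"fn": "move_arm", "kwargs": {"motion": [[[-0.0025,0,0,0,0,0,1],[-0.0025,0,0,0,0,0,1]]]}}

```text
time_s: 7.85
ee_pos: [0.4513, -0.3802, 0.2301]
orientation: [0.667, 0.236, -0.667, 0.236]
force: [-0.3, -0.2, -1.2]
opening: 0.127
```

```bash
python3 st.py
```

```text
t 7.85 pos [ 0.4513 -0.3802  0.2301] F [-0.26 -0.19 -1.19] Fu 0.02 T [-0.093 -0.021 -0.027] eff [ 0.000e+00 -3.645e+01 -3.674e+01  8.000e-02  3.000e-02 -0.000e+00] op 0.127
```

>>> {"fn": "move_arm", "kwargs": {"motion": [[[-0.0025,0,0,0,0,0,1],[-0.0025,0,0,0,0,0,1]]]}}

```text
time_s: 8.1
ee_pos: [0.4513, -0.3801, 0.2311]
orientation: [0.667, 0.236, -0.667, 0.236]
force: [-0.1, 0.2, -1.1]
opening: 0.12
```

```bash
python3 st.py
```

```text
t 8.1 pos [ 0.4513 -0.3801  0.2311] F [-0.07  0.25 -1.05] Fu 0.24 T [-0.027 -0.066 -0.034] eff [ 0.000e+00 -3.643e+01 -3.676e+01  8.000e-02  3.000e-02 -0.000e+00] op 0.12
```

>>> {"fn": "move_arm", "kwargs": {"motion": [[[-0.0025,0,0,0,0,0,1],[-0.0025,0,0,0,0,0,1]]]}}

```text
time_s: 8.35
ee_pos: [0.4513, -0.3802, 0.2321]
orientation: [0.667, 0.236, -0.667, 0.236]
force: [-0.4, 0.1, -1.2]
opening: 0.126
```

```bash
python3 st.py
```

```text
t 8.35 pos [ 0.4513 -0.3802  0.2321] F [-0.36  0.06 -1.18] Fu 0.28 T [-0.025 -0.04  -0.024] eff [ 0.000e+00 -3.642e+01 -3.678e+01  8.000e-02  3.000e-02 -0.000e+00] op 0.126
```

>>> {"fn": "move_arm", "kwargs": {"motion": [[[-0.00125,0,0,0,0,0,1],[-0.00125,0,0,0,0,0,1]]]}}

```text
time_s: 8.6
ee_pos: [0.4513, -0.3801, 0.2325]
orientation: [0.667, 0.236, -0.667, 0.236]
force: [-0.9, -0.4, -1.0]
opening: 0.128
```

```bash
python3 st.py
```

```text
t 8.6 pos [ 0.4513 -0.3801  0.2325] F [-0.86 -0.37 -1.02] Fu 0.26 T [-0.052  0.004 -0.037] eff [ 0.000e+00 -3.644e+01 -3.680e+01  8.000e-02  3.000e-02 -0.000e+00] op 0.128
```

>>> {"fn": "move_arm", "kwargs": {"motion": [[[-0.00125,0,0,0,0,0,1],[-0.00125,0,0,0,0,0,1]]]}}

```text
time_s: 8.85
ee_pos: [0.4513, -0.3802, 0.233]
orientation: [0.667, 0.236, -0.667, 0.236]
force: [-0.1, -0.4, -1.7]
opening: 0.121
```

```bash
python3 st.py
```

```text
t 8.85 pos [ 0.4513 -0.3802  0.233 ] F [-0.12 -0.36 -1.74] Fu -0.21 T [-0.077 -0.042 -0.006] eff [ 0.000e+00 -3.642e+01 -3.680e+01  8.000e-02  3.000e-02 -0.000e+00] op 0.121
```

>>> {"fn": "move_arm", "kwargs": {"motion": [[[-0.0015,0,0,0,0,0,1],[-0.0015,0,0,0,0,0,1]]]}}

```text
time_s: 9.1
ee_pos: [0.4512, -0.3801, 0.2336]
orientation: [0.667, 0.236, -0.667, 0.236]
force: [0.3, 0.3, -2.2]
opening: 0.124
```

```bash
python3 st.py
```

```text
t 9.1 pos [ 0.4512 -0.3801  0.2336] F [ 0.26  0.34 -2.21] Fu 0.1 T [-0.047 -0.083 -0.059] eff [-0.000e+00 -3.641e+01 -3.681e+01  8.000e-02  3.000e-02 -0.000e+00] op 0.124
```

>>> {"fn": "move_arm", "kwargs": {"motion": [[[-0.0015,0,0,0,0,0,1],[-0.0015,0,0,0,0,0,1]]]}}

```text
time_s: 9.35
ee_pos: [0.4512, -0.3801, 0.2339]
orientation: [-0.667, -0.236, 0.667, -0.236]
force: [0.9, -1.0, -3.1]
opening: 0.123
```

```bash
python3 st.py
```

```text
t 9.35 pos [ 0.4512 -0.3801  0.2339] F [ 0.91 -1.   -3.07] Fu -1.35 T [-0.063 -0.105  0.022] eff [ 2.000e-02 -3.708e+01 -3.730e+01  8.000e-02  1.600e-01  0.000e+00] op 0.123
```

Upper bearing found at TCP z≈0.2337. I'll back down 5 mm to mid-clearance, slide out 20 mm, and feel again.

>>> {"fn": "move_arm", "kwargs": {"motion": [[[0.0137,0,0,0,0,0,1],[0.0137,-0.015,0,0,0,0,1],[0.0137,-0.03,0,0,0,0,1],[0.0137,-0.04,0,0,0,0,1],[0.0137,-0.04,0,0,0,0,1]]]}}

```text
time_s: 9.98
ee_pos: [0.441, -0.3675, 0.2289]
orientation: [0.667, 0.236, -0.666, 0.236]
force: [-0.2, 0.1, -1.8]
opening: 0.122
```

```bash
python3 st.py
```

```text
t 9.975 pos [ 0.441  -0.3675  0.2289] F [-0.24  0.07 -1.79] Fu 0.21 T [-0.065  0.018  0.019] eff [  0.04 -34.9  -36.59   0.08   0.06   0.  ] op 0.122
```

>>> {"fn": "move_arm", "kwargs": {"motion": [[[0,-0.01,0,0,0,0,1],[0,-0.01,0,0,0,0,1]]]}}

```text
time_s: 10.22
ee_pos: [0.4385, -0.3645, 0.2287]
orientation: [0.667, 0.236, -0.667, 0.236]
force: [-0.2, -0.2, -1.3]
opening: 0.128
```

```bash
python3 st.py
```

```text
t 10.225 pos [ 0.4385 -0.3645  0.2287] F [-0.2  -0.21 -1.28] Fu -0.03 T [-0.05  -0.056 -0.017] eff [ 3.000e-02 -3.454e+01 -3.670e+01  8.000e-02  5.000e-02  0.000e+00] op 0.128
```

>>> {"fn": "move_arm", "kwargs": {"motion": [[[-0.002,0,0,0,0,0,1],[-0.002,0,0,0,0,0,1]]]}}

```text
time_s: 10.48
ee_pos: [0.4387, -0.3647, 0.2296]
orientation: [0.667, 0.236, -0.667, 0.236]
force: [-0.4, 0.1, -2.1]
opening: 0.125
```

```bash
python3 st.py
```

```text
t 10.475 pos [ 0.4387 -0.3647  0.2296] F [-0.38  0.13 -2.06] Fu 0.34 T [-0.024 -0.068 -0.007] eff [ 1.000e-02 -3.444e+01 -3.673e+01  8.000e-02  3.000e-02 -0.000e+00] op 0.125
```

>>> {"fn": "move_arm", "kwargs": {"motion": [[[-0.002,0,0,0,0,0,1],[-0.002,0,0,0,0,0,1]]]}}

```text
time_s: 10.72
ee_pos: [0.4387, -0.3647, 0.2304]
orientation: [0.667, 0.236, -0.667, 0.236]
force: [0.1, 0.5, -1.9]
opening: 0.123
```

```bash
python3 st.py
```

```text
t 10.725 pos [ 0.4387 -0.3647  0.2304] F [ 0.07  0.45 -1.94] Fu 0.3 T [-0.082 -0.017 -0.005] eff [-0.000e+00 -3.440e+01 -3.677e+01  8.000e-02  3.000e-02 -0.000e+00] op 0.123
```

>>> {"fn": "move_arm", "kwargs": {"motion": [[[-0.002,0,0,0,0,0,1],[-0.002,0,0,0,0,0,1]]]}}

```text
time_s: 10.98
ee_pos: [0.4387, -0.3646, 0.2312]
orientation: [0.667, 0.236, -0.667, 0.236]
force: [0.3, -0.4, -1.5]
opening: 0.121
```

```bash
python3 st.py
```

```text
t 10.975 pos [ 0.4387 -0.3646  0.2312] F [ 0.27 -0.35 -1.46] Fu -0.45 T [-0.012 -0.05  -0.014] eff [-0.000e+00 -3.438e+01 -3.678e+01  8.000e-02  3.000e-02 -0.000e+00] op 0.121
```

>>> {"fn": "move_arm", "kwargs": {"motion": [[[-0.002,0,0,0,0,0,1],[-0.002,0,0,0,0,0,1]]]}}

```text
time_s: 11.22
ee_pos: [0.4387, -0.3646, 0.232]
orientation: [0.667, 0.236, -0.667, 0.236]
force: [-0.2, -0.4, -1.3]
opening: 0.118
```

```bash
python3 st.py
```

```text
t 11.225 pos [ 0.4387 -0.3646  0.232 ] F [-0.15 -0.4  -1.34] Fu -0.21 T [-0.041 -0.016 -0.009] eff [ 0.000e+00 -3.437e+01 -3.679e+01  8.000e-02  3.000e-02 -0.000e+00] op 0.118
```

>>> {"fn": "move_arm", "kwargs": {"motion": [[[-0.002,0,0,0,0,0,1],[-0.002,0,0,0,0,0,1]]]}}

```text
time_s: 11.48
ee_pos: [0.4387, -0.3646, 0.2328]
orientation: [0.667, 0.236, -0.667, 0.236]
force: [0.1, 0.1, -1.6]
opening: 0.124
```

```bash
python3 st.py
```

```text
t 11.475 pos [ 0.4387 -0.3646  0.2328] F [ 0.1   0.13 -1.55] Fu 0.04 T [-0.015 -0.027  0.034] eff [ 0.000e+00 -3.436e+01 -3.681e+01  8.000e-02  3.000e-02 -0.000e+00] op 0.124
```

>>> {"fn": "move_arm", "kwargs": {"motion": [[[-0.002,0,0,0,0,0,1],[-0.002,0,0,0,0,0,1]]]}}

```text
time_s: 11.72
ee_pos: [0.4387, -0.3646, 0.2336]
orientation: [0.667, 0.236, -0.667, 0.236]
force: [-0.0, -0.9, -1.2]
opening: 0.126
```

```bash
python3 st.py
```

```text
t 11.725 pos [ 0.4387 -0.3646  0.2336] F [-0.02 -0.87 -1.23] Fu -0.66 T [ 0.001 -0.078  0.005] eff [ 0.000e+00 -3.436e+01 -3.682e+01  8.000e-02  3.000e-02 -0.000e+00] op 0.126
```

>>> {"fn": "move_arm", "kwargs": {"motion": [[[-0.002,0,0,0,0,0,1],[-0.002,0,0,0,0,0,1]]]}}

```text
time_s: 11.98
ee_pos: [0.4387, -0.3646, 0.2344]
orientation: [0.667, 0.236, -0.667, 0.236]
force: [0.3, -0.8, -2.0]
opening: 0.124
```

```bash
python3 st.py
```

```text
t 11.975 pos [ 0.4387 -0.3646  0.2344] F [ 0.29 -0.82 -1.99] Fu -0.81 T [-0.029 -0.086 -0.058] eff [ 0.000e+00 -3.435e+01 -3.683e+01  8.000e-02  3.000e-02 -0.000e+00] op 0.124
```

>>> {"fn": "move_arm", "kwargs": {"motion": [[[-0.002,0,0,0,0,0,1],[-0.002,0,0,0,0,0,1]]]}}

```text
time_s: 12.22
ee_pos: [0.4387, -0.3646, 0.2352]
orientation: [0.667, 0.236, -0.667, 0.236]
force: [0.4, 0.4, -1.4]
opening: 0.124
```

```bash
python3 st.py
```

```text
t 12.225 pos [ 0.4387 -0.3646  0.2352] F [ 0.41  0.44 -1.4 ] Fu 0.08 T [-0.053 -0.033 -0.023] eff [ 0.000e+00 -3.434e+01 -3.685e+01  8.000e-02  3.000e-02 -0.000e+00] op 0.124
```

>>> {"fn": "move_arm", "kwargs": {"motion": [[[-0.002,0,0,0,0,0,1],[-0.002,0,0,0,0,0,1]]]}}

```text
time_s: 12.48
ee_pos: [0.4387, -0.3646, 0.2359]
orientation: [0.667, 0.236, -0.667, 0.236]
force: [-0.5, 1.4, -1.5]
opening: 0.123
```

```bash
python3 st.py
```

```text
t 12.475 pos [ 0.4387 -0.3646  0.2359] F [-0.48  1.4  -1.49] Fu 1.39 T [-0.051 -0.034 -0.023] eff [ 0.000e+00 -3.433e+01 -3.686e+01  8.000e-02  3.000e-02 -0.000e+00] op 0.123
```

>>> {"fn": "move_arm", "kwargs": {"motion": [[[-0.002,0,0,0,0,0,1],[-0.002,0,0,0,0,0,1]]]}}

```text
time_s: 12.72
ee_pos: [0.4386, -0.3645, 0.2364]
orientation: [-0.667, -0.236, 0.667, -0.236]
force: [0.5, -1.7, -1.9]
opening: 0.127
```

```bash
python3 st.py
```

```text
t 12.725 pos [ 0.4386 -0.3645  0.2364] F [ 0.54 -1.72 -1.95] Fu -1.67 T [-0.048 -0.081 -0.004] eff [ 1.000e-02 -3.485e+01 -3.733e+01  8.000e-02  9.000e-02  0.000e+00] op 0.127
```

Upper bearing at s=20 mm is z≈0.2361, which is +2.4 mm, so the peg slopes up by about 7°. I'll drop to mid-clearance, tilt the board 7° to match about the hole, and slide 25 mm along the peg.

>>> {"fn": "move_arm", "kwargs": {"motion": [[[0.0135,0,0,0,0,0,1],[0.0139,0.006,0,0,0,-0.08,1],[0.0142,0.0116,0,0,0,-0.155,1],[0.0142,0.0116,0,0,0,-0.155,1]]]}}

```text
time_s: 13.22
ee_pos: [0.4418, -0.3687, 0.2303]
orientation: [-0.651, -0.276, 0.68, -0.195]
force: [-0.8, -0.5, -1.3]
opening: 0.126
```

```bash
python3 st.py
```

```text
t 13.225 pos [ 0.4418 -0.3687  0.2303] F [-0.78 -0.52 -1.3 ] Fu 0.1 T [-0.128 -0.063 -0.021] eff [-1.100e-01 -3.760e+01 -3.672e+01  1.300e-01  5.200e-01 -2.000e-02] op 0.126
```

>>> {"fn": "move_arm", "kwargs": {"motion": [[[0,-0.015,0,0,0,0,1],[0,-0.03,0,0,0,0,1],[0,-0.03,0,0,0,0,1]]]}}

```text
time_s: 13.6
ee_pos: [0.4337, -0.3583, 0.2328]
orientation: [-0.651, -0.276, 0.68, -0.195]
force: [0.2, -0.5, -1.0]
opening: 0.127
```

```bash
python3 st.py
```

```text
t 13.6 pos [ 0.4337 -0.3583  0.2328] F [ 0.2  -0.47 -1.01] Fu -0.49 T [-0.12  -0.081  0.018] eff [ 3.000e-02 -3.660e+01 -3.617e+01  1.300e-01  4.900e-01 -1.000e-02] op 0.127
```

>>> {"fn": "move_arm", "kwargs": {"motion": [[[0,-0.015,0,0,0,0,1],[0,-0.0325,0,0,0,0,1],[0,-0.0325,0,0,0,0,1],[0,-0.0325,0,0,0,0,1]]]}}

```text
time_s: 14.1
ee_pos: [0.426, -0.3489, 0.2341]
orientation: [-0.651, -0.276, 0.68, -0.195]
force: [0.3, 0.3, -1.6]
opening: 0.126
```

```bash
python3 st.py
```

```text
t 14.1 pos [ 0.426  -0.3489  0.2341] F [ 0.33  0.29 -1.61] Fu 0.02 T [-0.109 -0.074  0.037] eff [ 4.000e-02 -3.547e+01 -3.632e+01  1.200e-01  4.600e-01 -1.000e-02] op 0.126
```

>>> {"fn": "move_arm", "kwargs": {"motion": [[[-0.005,0,0,0,0,0,1],[-0.0085,0,0,0,0,0,1],[-0.0085,0,0,0,0,0,1]]]}}

```text
time_s: 14.48
ee_pos: [0.4263, -0.3494, 0.2376]
orientation: [-0.651, -0.276, 0.68, -0.195]
force: [0.5, 0.1, -1.3]
opening: 0.122
```

```bash
python3 st.py
```

```text
t 14.475 pos [ 0.4263 -0.3494  0.2376] F [ 0.52  0.07 -1.31] Fu -0.28 T [-0.083 -0.123 -0.027] eff [-0.000e+00 -3.535e+01 -3.646e+01  1.200e-01  4.600e-01 -1.000e-02] op 0.122
```

>>> {"fn": "move_arm", "kwargs": {"motion": [[[-0.002,0,0,0,0,0,1],[-0.002,0,0,0,0,0,1]]]}}

```text
time_s: 14.72
ee_pos: [0.4263, -0.3493, 0.2382]
orientation: [-0.651, -0.276, 0.68, -0.195]
force: [-0.5, -0.6, -1.4]
opening: 0.129
```

```bash
python3 st.py
```

```text
t 14.725 pos [ 0.4263 -0.3493  0.2382] F [-0.47 -0.65 -1.38] Fu -0.2 T [-0.061 -0.147 -0.033] eff [-0.000e+00 -3.532e+01 -3.645e+01  1.200e-01  4.600e-01 -1.000e-02] op 0.129
```

>>> {"fn": "move_arm", "kwargs": {"motion": [[[-0.002,0,0,0,0,0,1],[-0.002,0,0,0,0,0,1]]]}}

```text
time_s: 14.98
ee_pos: [0.4264, -0.3494, 0.2391]
orientation: [-0.651, -0.276, 0.68, -0.195]
force: [0.6, 0.0, -1.2]
opening: 0.129
```

```bash
python3 st.py
```

```text
t 14.975 pos [ 0.4264 -0.3494  0.2391] F [ 0.58  0.03 -1.18] Fu -0.34 T [-0.095 -0.11  -0.005] eff [ 0.000e+00 -3.531e+01 -3.645e+01  1.200e-01  4.600e-01 -1.000e-02] op 0.129
```

>>> {"fn": "move_arm", "kwargs": {"motion": [[[-0.0015,0,0,0,0,0,1],[-0.0015,0,0,0,0,0,1]]]}}

```text
time_s: 15.22
ee_pos: [0.4263, -0.3494, 0.2394]
orientation: [-0.651, -0.276, 0.68, -0.195]
force: [0.2, -0.6, -2.1]
opening: 0.128
```

```bash
python3 st.py
```

```text
t 15.225 pos [ 0.4263 -0.3494  0.2394] F [ 0.17 -0.63 -2.09] Fu -0.6 T [-0.085 -0.102 -0.037] eff [ 0.000e+00 -3.573e+01 -3.685e+01  1.200e-01  5.000e-01 -1.000e-02] op 0.128
```

>>> {"fn": "move_arm", "kwargs": {"motion": [[[-0.0015,0,0,0,0,0,1],[-0.0015,0,0,0,0,0,1]]]}}

```text
time_s: 15.48
ee_pos: [0.4263, -0.3494, 0.2396]
orientation: [-0.651, -0.276, 0.68, -0.195]
force: [0.5, -0.4, -5.4]
opening: 0.122
```

```bash
python3 st.py
```

```text
t 15.475 pos [ 0.4263 -0.3494  0.2396] F [ 0.47 -0.43 -5.37] Fu -0.63 T [-0.247 -0.197  0.013] eff [ 1.000e-02 -3.699e+01 -3.794e+01  1.200e-01  7.200e-01 -1.000e-02] op 0.122
```

Upper bearing at s≈44 mm, with a slope of about 7–7.5°, which is consistent. I'll back down to about 1 mm below the bearing and slide out in small steps.

>>> {"fn": "move_arm", "kwargs": {"motion": [[[0.0045,0,0,0,0,0,1],[0.0045,-0.003,0,0,0,0,1],[0.0045,-0.006,0,0,0,0,1],[0.0045,-0.006,0,0,0,0,1]]]}}

```text
time_s: 15.98
ee_pos: [0.4248, -0.3475, 0.239]
orientation: [-0.651, -0.276, 0.68, -0.195]
force: [0.1, 0.5, -1.4]
opening: 0.122
```

```bash
python3 st.py
```

```text
t 15.975 pos [ 0.4248 -0.3475  0.239 ] F [ 0.14  0.46 -1.44] Fu 0.27 T [-0.101 -0.099 -0.035] eff [ 1.000e-02 -3.509e+01 -3.644e+01  1.200e-01  4.600e-01 -1.000e-02] op 0.122
```

>>> {"fn": "move_arm", "kwargs": {"motion": [[[0.0008,-0.002,0,0,0,0,1],[0.0008,-0.005,0,0,0,0,1],[0.0008,-0.005,0,0,0,0,1]]]}}

```text
time_s: 16.35
ee_pos: [0.4235, -0.3458, 0.2386]
orientation: [-0.651, -0.276, 0.68, -0.195]
force: [0.5, -0.5, -2.3]
opening: 0.128
```

```bash
python3 st.py
```

```text
t 16.35 pos [ 0.4235 -0.3458  0.2386] F [ 0.51 -0.45 -2.28] Fu -0.67 T [-0.084  0.005 -0.057] eff [ 1.000e-02 -3.490e+01 -3.644e+01  1.200e-01  4.600e-01 -1.000e-02] op 0.128
```

>>> {"fn": "move_arm", "kwargs": {"motion": [[[0,-0.0025,0,0,0,0,1],[0,-0.005,0,0,0,0,1],[0,-0.005,0,0,0,0,1]]]}}

```text
time_s: 16.73
ee_pos: [0.4222, -0.3443, 0.2389]
orientation: [-0.651, -0.276, 0.68, -0.195]
force: [0.5, -0.2, -1.2]
opening: 0.124
```

```bash
python3 st.py
```

```text
t 16.725 pos [ 0.4222 -0.3443  0.2389] F [ 0.47 -0.22 -1.17] Fu -0.47 T [-0.189 -0.078 -0.021] eff [ 1.000e-02 -3.468e+01 -3.644e+01  1.200e-01  4.600e-01 -1.000e-02] op 0.124
```

>>> {"fn": "move_arm", "kwargs": {"motion": [[[0,-0.0025,0,0,0,0,1],[0,-0.005,0,0,0,0,1],[0,-0.005,0,0,0,0,1]]]}}

```text
time_s: 17.1
ee_pos: [0.421, -0.3428, 0.2391]
orientation: [-0.651, -0.276, 0.68, -0.195]
force: [-0.0, 0.2, -0.6]
opening: 0.124
```

```bash
python3 st.py
```

```text
t 17.1 pos [ 0.421  -0.3428  0.2391] F [-0.02  0.17 -0.62] Fu 0.15 T [-0.096 -0.12  -0.021] eff [ 1.000e-02 -3.448e+01 -3.645e+01  1.200e-01  4.600e-01 -1.000e-02] op 0.124
```

>>> {"fn": "move_arm", "kwargs": {"motion": [[[0,-0.0025,0,0,0,0,1],[0,-0.005,0,0,0,0,1],[0,-0.005,0,0,0,0,1]]]}}

```text
time_s: 17.48
ee_pos: [0.4197, -0.3412, 0.2394]
orientation: [-0.651, -0.276, 0.68, -0.195]
force: [0.6, -0.3, -1.9]
opening: 0.126
```

```bash
python3 st.py
```

```text
t 17.475 pos [ 0.4197 -0.3412  0.2394] F [ 0.62 -0.31 -1.93] Fu -0.63 T [-0.101 -0.073 -0.034] eff [ 1.000e-02 -3.427e+01 -3.645e+01  1.200e-01  4.600e-01 -1.000e-02] op 0.126
```

>>> {"fn": "move_arm", "kwargs": {"motion": [[[0,-0.0025,0,0,0,0,1],[0,-0.005,0,0,0,0,1],[0,-0.005,0,0,0,0,1]]]}}

```text
time_s: 17.85
ee_pos: [0.4185, -0.3397, 0.2396]
orientation: [-0.651, -0.276, 0.68, -0.195]
force: [0.3, 0.0, -1.0]
opening: 0.128
```

```bash
python3 st.py
```

```text
t 17.85 pos [ 0.4185 -0.3397  0.2396] F [ 0.28  0.02 -1.04] Fu -0.16 T [-0.128 -0.027 -0.022] eff [ 1.000e-02 -3.406e+01 -3.646e+01  1.200e-01  4.600e-01 -1.000e-02] op 0.128
```

>>> {"fn": "move_arm", "kwargs": {"motion": [[[0,-0.003,0,0,0,0,1],[0,-0.006,0,0,0,0,1],[0,-0.006,0,0,0,0,1]]]}}

```text
time_s: 18.23
ee_pos: [0.417, -0.3378, 0.2399]
orientation: [-0.651, -0.276, 0.68, -0.195]
force: [0.3, 0.3, -1.4]
opening: 0.127
```

```bash
python3 st.py
```

```text
t 18.225 pos [ 0.417  -0.3378  0.2399] F [ 0.33  0.26 -1.37] Fu -0.01 T [-0.132 -0.068  0.028] eff [ 1.000e-02 -3.382e+01 -3.646e+01  1.300e-01  4.600e-01 -1.000e-02] op 0.127
```

>>> {"fn": "move_arm", "kwargs": {"motion": [[[0,-0.003,0,0,0,0,1],[0,-0.0075,0,0,0,0,1],[0,-0.0075,0,0,0,0,1]]]}}

```text
time_s: 18.6
ee_pos: [0.4151, -0.3355, 0.2403]
orientation: [-0.651, -0.276, 0.68, -0.195]
force: [0.0, -0.4, -2.1]
opening: 0.123
```

```bash
python3 st.py
```

```text
t 18.6 pos [ 0.4151 -0.3355  0.2403] F [ 0.03 -0.37 -2.1 ] Fu -0.3 T [-0.113 -0.113 -0.032] eff [ 1.000e-02 -3.351e+01 -3.646e+01  1.300e-01  4.700e-01 -1.000e-02] op 0.123
```

>>> {"fn": "move_arm", "kwargs": {"motion": [[[0,-0.003,0,0,0,0,1],[0,-0.0075,0,0,0,0,1],[0,-0.0075,0,0,0,0,1]]]}}

```text
time_s: 18.98
ee_pos: [0.4132, -0.3332, 0.2406]
orientation: [-0.651, -0.276, 0.68, -0.195]
force: [0.3, -0.3, -1.2]
opening: 0.122
```

```bash
python3 st.py
```

```text
t 18.975 pos [ 0.4132 -0.3332  0.2406] F [ 0.34 -0.27 -1.16] Fu -0.42 T [-0.046 -0.034 -0.042] eff [ 1.000e-02 -3.320e+01 -3.647e+01  1.300e-01  4.700e-01 -1.000e-02] op 0.122
```

>>> {"fn": "move_arm", "kwargs": {"motion": [[[0,-0.003,0,0,0,0,1],[0,-0.0075,0,0,0,0,1],[0,-0.0075,0,0,0,0,1]]]}}

```text
time_s: 19.35
ee_pos: [0.4113, -0.3308, 0.241]
orientation: [-0.651, -0.276, 0.68, -0.195]
force: [0.3, 0.4, -0.9]
opening: 0.123
```

```bash
python3 st.py; python3 - <<'E'
from h import *
d=bot.read_camera('wrist'); cv2.imwrite('pics/w3.png',cv2.resize(d['color'][120:400,160:480],None,fx=2,fy=2))
E
```

```text
t 19.35 pos [ 0.4113 -0.3308  0.241 ] F [ 0.3   0.4  -0.94] Fu 0.12 T [-0.093 -0.101  0.012] eff [ 1.000e-02 -3.289e+01 -3.648e+01  1.300e-01  4.700e-01 -1.000e-02] op 0.123
```

View pics/w3.png

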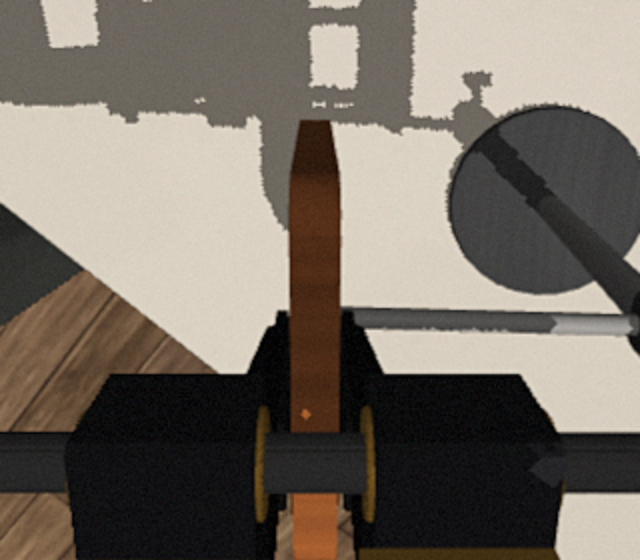

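The board at (315,250) is almost off, with the peg at (490,320) ending at the right finger. I'll keep going the same way.

>>> {"fn": "move_arm", "kwargs": {"motion": [[[0,-0.003,0,0,0,0,1],[0,-0.0075,0,0,0,0,1],[0,-0.0105,0,0,0,0,1]]]}}

```text
time_s: 19.77
ee_pos: [0.4087, -0.3276, 0.2415]
orientation: [-0.651, -0.276, 0.68, -0.195]
force: [0.0, -0.8, -1.5]
opening: 0.125
```

>>> {"fn": "move_arm", "kwargs": {"motion": [[[0,-0.006,0,0,0,0,1],[0,-0.018,0,0,0,0,1],[0,-0.03,0,0,0,0,1],[0,-0.045,0,0,0,0,1],[0,-0.06,0,0,0,0,1]]]}}

```text
time_s: 20.4
ee_pos: [0.3935, -0.3088, 0.2445]
orientation: [-0.651, -0.276, 0.68, -0.195]
force: [-0.3, -0.4, -1.6]
opening: 0.124
```

```bash
python3 st.py; python3 - <<'E'
from h import *
d=bot.read_camera('side'); cv2.imwrite('pics/s2.png',cv2.resize(d['color'][60:360,300:640],None,fx=2,fy=2))
E
```

```text
t 20.4 pos [ 0.3935 -0.3088  0.2445] F [-0.32 -0.45 -1.56] Fu -0.14 T [-0.141 -0.062  0.014] eff [-6.000e-02 -2.925e+01 -3.685e+01  1.300e-01  4.300e-01 -2.000e-02] op 0.124
```

View pics/s2.png

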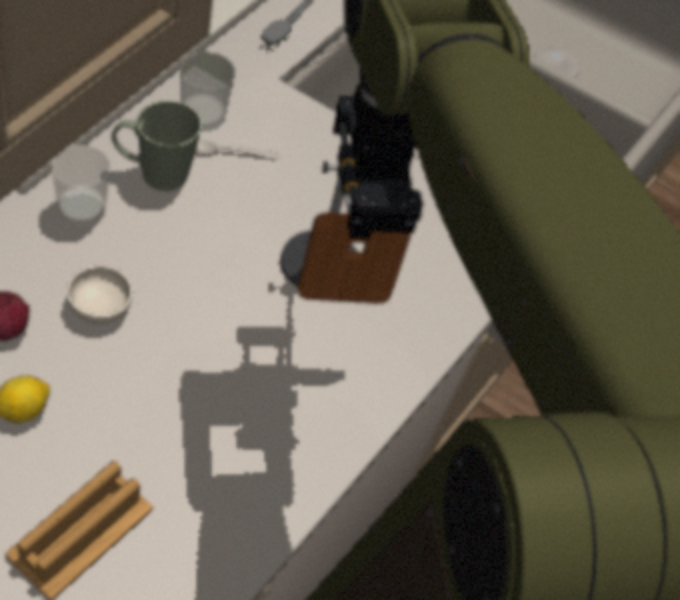

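The board is clear of the peg and held upright. Next: level it, turn to the rack's yaw, and stop short to see the slot.

```bash
python3 - <<'E'
from h import *
s=bot.observe();R0=R.from_quat(s['orientation'])
print(delta([0.45,-0.03,0.28],Rtool(np.radians(-4))))
# halfway pose
print(delta([0.42,-0.17,0.28],Rtool(np.radians(-28))))
E
```

```text
(array([-0.0329, -0.4589, -0.5484]), array([-1.0429, -0.0637,  0.1466]))
(array([-0.0603, -0.2359, -0.2698]), array([-0.5103, -0.0312,  0.1533]))
```

>>> {"fn": "move_arm", "kwargs": {"motion": [[[-0.015,-0.05,-0.05,0,0,0.05,1],[-0.03,-0.1,-0.11,-0.12,-0.01,0.1,1],[-0.045,-0.15,-0.17,-0.28,-0.02,0.153,1],[-0.06,-0.2,-0.23,-0.42,-0.031,0.153,1],[-0.06,-0.236,-0.27,-0.51,-0.031,0.153,1]]]}}

```text
time_s: 21.08
ee_pos: [0.4209, -0.1694, 0.2807]
orientation: [0.606, 0.365, -0.605, 0.366]
force: [1.0, -0.5, -1.5]
opening: 0.123
```

```bash
python3 st.py; python3 - <<'E'
from h import *
print(delta([0.45,-0.03,0.28],Rtool(np.radians(-4))))
E
```

```text
t 21.075 pos [ 0.4209 -0.1694  0.2807] F [ 1.02 -0.51 -1.47] Fu -1.04 T [-0.035 -0.12   0.01 ] eff [ -1.44 -21.27 -38.06   0.08   0.06   0.16] op 0.123
(array([ 0.0016, -0.0982, -0.3423]), array([-5.293e-01,  1.000e-04, -2.500e-03]))
```

>>> {"fn": "move_arm", "kwargs": {"motion": [[[0,-0.02,-0.08,-0.1,0,0,1],[0,-0.05,-0.17,-0.25,0,0,1],[0,-0.08,-0.26,-0.4,0,0,1],[0.001,-0.098,-0.34,-0.529,0,0,1],[0.001,-0.098,-0.342,-0.529,0,0,1]]]}}

```text
time_s: 21.7
ee_pos: [0.4503, -0.0299, 0.2793]
orientation: [0.517, 0.482, -0.517, 0.482]
force: [-0.6, 0.6, -0.9]
opening: 0.122
```

```bash
python3 st.py; python3 - <<'E'
from h import *
s=bot.observe(); d=bot.read_camera('wrist'); cv2.imwrite('pics/w4.png',d['color'])
for c in ['wrist']:
  for n in ['rack_slot','rack','board_mid','board_hole']:
    print(n,[(np.round(x['xyz'],4).tolist(),round(x['confidence'],2)) for x in bot.mark_of(c,n)[:2]])
E
```

```text
t 21.7 pos [ 0.4503 -0.0299  0.2793] F [-0.56  0.64 -0.93] Fu 0.85 T [-0.041 -0.116 -0.005] eff [  0.95 -21.28 -37.86   0.26   0.04  -0.06] op 0.122
rack_slot [([0.4494, 0.1007, 0.0178], 0.82)]
rack [([0.4531, 0.0983, -0.0006], 0.88)]
board_mid []
board_hole []
```

View pics/w4.png

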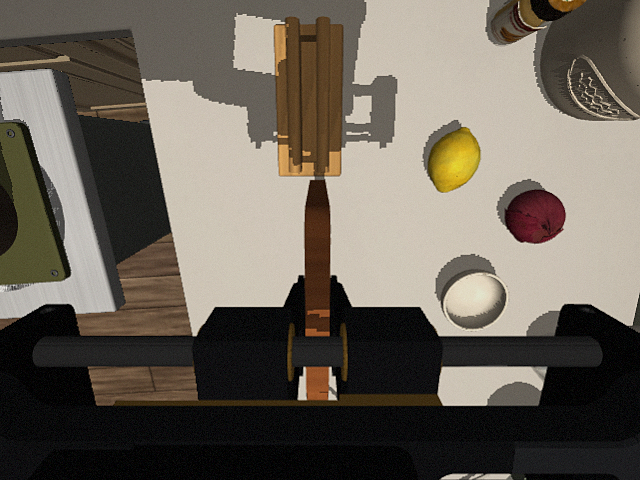

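The rack appears at (278–342, 17–177), with its rails and the slot between them. The board's far end is at (317,182). I'll enlarge to measure the rails.

```bash
python3 - <<'E'
import cv2
i=cv2.imread('pics/w4.png')[5:195,250:370]; cv2.imwrite('pics/w4c.png',cv2.resize(i,(480,760),interpolation=cv2.INTER_CUBIC)[:600] if 0 else cv2.resize(i,None,fx=3.1,fy=3.1,interpolation=cv2.INTER_CUBIC))
E
```

```text
(no output)
```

View pics/w4c.png

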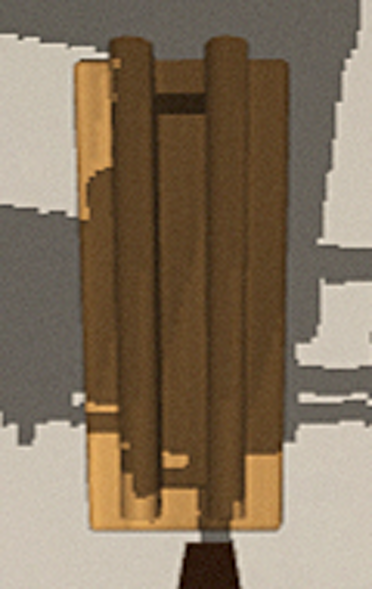

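```bash
python3 - <<'E'
from h import *
s=bot.observe(); d=bot.read_camera('wrist')
f,n=onplane(d,[(307.6,24.4),(308.4,169.5)],.058,s); print(f,n,'yaw',np.degrees(np.arctan2(f[1]-n[1],f[0]-n[0]))-90)
c=lambda x,y:(250+x/3.1,5+y/3.1)
print('rail ends',onplane(d,[c(131,40),c(226,40),c(141,505),c(221,515)],.056,s).round(4))
print('base corners',onplane(d,[c(76,61),c(288,61),c(90,530),c(280,530)],.012,s).round(4))
print('board end',onplane(d,[(317,182)],.168,s),onplane(d,[(317,182)],.16,s))
print('slot base',onplane(d,[c(152,105),c(205,105)],.012,s))
R0=R.from_quat(s['orientation']).as_matrix(); print('tool y yaw',np.degrees(np.arctan2(R0[1,1],R0[0,1])))
E
```

```text
[0.45482758 0.16039553 0.058     ] [0.44416943 0.02173272 0.058     ] yaw -4.395328608275463
rail ends [[0.4403 0.1677 0.056 ]
 [0.4702 0.1654 0.056 ]
 [0.4301 0.0244 0.056 ]
 [0.4582 0.0188 0.056 ]]
base corners [[0.4184 0.1768 0.012 ]
 [0.4934 0.1712 0.012 ]
 [0.4059 0.0135 0.012 ]
 [0.4815 0.0079 0.012 ]]
board end [[0.45342147 0.01912051 0.168     ]] [[0.45335845 0.01827591 0.16      ]]
slot base [[0.44408405 0.16107382 0.012     ]
 [0.46303123 0.15964861 0.012     ]]
tool y yaw -4.316419530946371
```

```bash
python3 - <<'E'
from h import *
for c in ['side','top']:
  d=bot.read_camera(c)
  for n in ['rack_slot','board_mid','board_hole','board']:
    print(c,n,[(np.round(x['xyz'],4).tolist(),round(x['confidence'],2)) for x in bot.mark_of(c,n)[:2]])
s=bot.observe(); d=bot.read_camera('wrist'); im=d['color']
# end-face silhouette: brightness profile down column 317 & width rows
print([(r,im[r,317].tolist()) for r in range(174,190,1)])
for r in (186,190,195,200,210,230):
    row=im[r].astype(int); x=[c for c in range(290,350) if row[c,2]<130 and row[c,2]>row[c,0]+15]; print(r,x and (x[0],x[-1]))
E
```

```text
side rack_slot [([0.4518, 0.0996, 0.016], 0.76), ([0.448, -0.0336, 0.218], 0.56)]
side board_mid [([0.4503, -0.0335, 0.2189], 0.83)]
side board_hole [([0.453, -0.0327, 0.2391], 0.87)]
side board [([0.4524, -0.0302, 0.1527], 0.95), ([0.6779, 0.1661, 0.002], 0.67)]
top rack_slot [([0.4478, 0.0972, 0.0068], 0.63), ([0.4472, -0.3778, 0.1899], 0.45)]
top board_mid [([0.4499, 0.096, 0.0012], 0.41)]
top board_hole []
top board []
[(174, [30, 50, 63]), (175, [78, 86, 90]), (176, [90, 100, 103]), (177, [97, 101, 109]), (178, [96, 102, 106]), (179, [83, 89, 96]), (180, [20, 31, 54]), (181, [5, 20, 42]), (182, [14, 25, 50]), (183, [20, 33, 50]), (184, [17, 25, 45]), (185, [16, 29, 51]), (186, [10, 20, 38]), (187, [17, 23, 46]), (188, [16, 27, 48]), (189, [11, 17, 42])]
186 (309, 325)
190 (308, 326)
195 (307, 327)
200 (306, 328)
210 (305, 329)
230 (305, 330)
```

>>> {"fn": "move_arm", "kwargs": {"motion": [[[0,-0.01,-0.12,0,0,0,1],[0,-0.018,-0.23,0,0,0,1],[0,-0.025,-0.3215,0,0,0,1],[0.09,-0.025,-0.3215,0,0,0,1],[0.17,-0.025,-0.3215,0,0,0,1]]]}}

```text
time_s: 23.18
ee_pos: [0.4498, 0.0982, 0.2106]
orientation: [0.518, 0.481, -0.517, 0.482]
force: [-0.8, -0.3, -2.1]
opening: 0.132
```

>>> {"fn": "move_arm", "kwargs": {"motion": [[[0.02,0,0,0,0,0,1],[0.02,0,0,0,0,0,1]]]}}

```text
time_s: 23.42
ee_pos: [0.4498, 0.0975, 0.2034]
orientation: [-0.518, -0.481, 0.518, -0.481]
force: [0.4, -0.6, -1.9]
opening: 0.124
```

```bash
python3 st.py; python3 - <<'E'
from h import *
print(delta([0.45,0.099,0.137],Rtool(np.radians(-4.3))))
a=bot.read_camera('wrist')['color'][100:400,200:440]; b=bot.read_camera('side')['color'][250:400,260:420]
cv2.imwrite('pics/w5.png',np.hstack([cv2.resize(a,(384,480)),cv2.resize(b,(416,480))]))
E
```

```text
t 23.425 pos [0.4498 0.0975 0.2034] F [ 0.37 -0.57 -1.92] Fu -0.67 T [-0.019 -0.105  0.019] eff [ 9.000e-02 -2.218e+01 -3.554e+01  8.000e-02  2.000e-02 -0.000e+00] op 0.124
(array([ 0.1661,  0.0003, -0.0039]), array([0.0017, 0.    , 0.0003]))
```

View pics/w5.png

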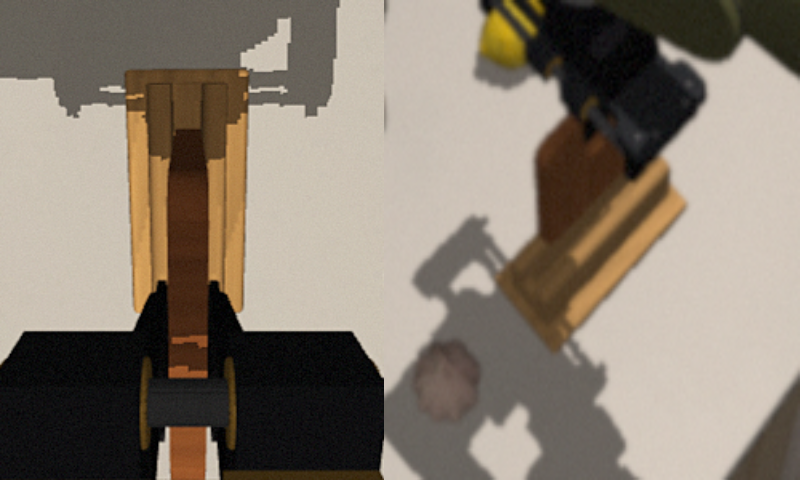

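The board is centred over the slot, with board and slot both at column ~188. I'll lower it in stages.

>>> {"fn": "move_arm", "kwargs": {"motion": [[[0.02,0,-0.002,0,0,0,1],[0.04,0,-0.004,0,0,0,1],[0.055,0,-0.004,0,0,0,1],[0.07,0,-0.004,0,0,0,1],[0.07,0,-0.004,0,0,0,1]]]}}

```text
time_s: 24.15
ee_pos: [0.4494, 0.099, 0.1744]
orientation: [-0.518, -0.482, 0.518, -0.481]
force: [0.1, 0.4, -0.9]
opening: 0.124
```

```bash
python3 st.py
```

```text
t 24.15 pos [0.4494 0.099  0.1744] F [ 0.11  0.4  -0.93] Fu 0.24 T [-0.022 -0.097 -0.05 ] eff [-1.000e-02 -2.336e+01 -3.586e+01  8.000e-02 -0.000e+00  0.000e+00] op 0.124
```

In the slot, no contact force. Continuing.

>>> {"fn": "move_arm", "kwargs": {"motion": [[[0.015,0.001,0,0,0,0,1],[0.03,0.001,0,0,0,0,1],[0.045,0.001,0,0,0,0,1],[0.06,0.001,0,0,0,0,1],[0.075,0.001,0,0,0,0,1]]]}}

```text
time_s: 24.78
ee_pos: [0.4502, 0.0991, 0.1448]
orientation: [-0.518, -0.481, 0.518, -0.481]
force: [0.1, 0.7, -1.6]
opening: 0.127
```

```bash
python3 st.py
```

```text
t 24.775 pos [0.4502 0.0991 0.1448] F [ 0.08  0.71 -1.6 ] Fu 0.5 T [-0.015 -0.039 -0.   ] eff [  0.   -24.35 -35.26   0.08   0.1   -0.  ] op 0.127
```

>>> {"fn": "move_arm", "kwargs": {"motion": [[[0.0025,0,0,0,0,0,1],[0.005,0,0,0,0,0,1],[0.0075,0,0,0,0,0,1],[0.0075,0,0,0,0,0,1]]]}}

```text
time_s: 25.28
ee_pos: [0.4503, 0.0991, 0.1424]
orientation: [0.518, 0.481, -0.518, 0.481]
force: [0.8, 0.0, -1.5]
opening: 0.126
```

>>> {"fn": "move_arm", "kwargs": {"motion": [[[0.0025,0,0,0,0,0,1],[0.005,0,0,0,0,0,1],[0.005,0,0,0,0,0,1]]]}}

```text
time_s: 25.65
ee_pos: [0.4502, 0.0991, 0.1401]
orientation: [-0.518, -0.481, 0.518, -0.481]
force: [-0.0, -0.7, -1.3]
opening: 0.125
```

```bash
python3 st.py
```

```text
t 25.65 pos [0.4502 0.0991 0.1401] F [-0.03 -0.72 -1.27] Fu -0.54 T [ 0.005 -0.11   0.011] eff [-0.000e+00 -2.416e+01 -3.502e+01  8.000e-02  2.000e-02  0.000e+00] op 0.125
```

>>> {"fn": "move_arm", "kwargs": {"motion": [[[0.0025,0,0,0,0,0,1],[0.005,0,0,0,0,0,1],[0.005,0,0,0,0,0,1]]]}}

```text
time_s: 26.02
ee_pos: [0.4502, 0.0991, 0.1381]
orientation: [-0.518, -0.481, 0.518, -0.481]
force: [0.5, 0.1, -1.3]
opening: 0.128
```

```bash
python3 st.py
```

```text
t 26.025 pos [0.4502 0.0991 0.1381] F [ 0.46  0.13 -1.27] Fu -0.19 T [-0.04  -0.128  0.026] eff [-0.000e+00 -2.420e+01 -3.495e+01  8.000e-02  2.000e-02  0.000e+00] op 0.128
```

>>> {"fn": "move_arm", "kwargs": {"motion": [[[0.0025,0,0,0,0,0,1],[0.0025,0,0,0,0,0,1]]]}}

```text
time_s: 26.28
ee_pos: [0.4502, 0.0991, 0.1372]
orientation: [-0.518, -0.481, 0.518, -0.481]
force: [-0.3, 0.1, -0.3]
opening: 0.125
```

```bash
python3 st.py
```

```text
t 26.275 pos [0.4502 0.0991 0.1372] F [-0.3   0.09 -0.29] Fu 0.26 T [ 0.041 -0.11  -0.029] eff [-0.000e+00 -2.423e+01 -3.494e+01  8.000e-02  2.000e-02  0.000e+00] op 0.125
```

>>> {"fn": "move_arm", "kwargs": {"motion": [[[0.0025,0,0,0,0,0,1],[0.0025,0,0,0,0,0,1]]]}}

```text
time_s: 26.52
ee_pos: [0.4504, 0.0991, 0.1364]
orientation: [0.518, 0.481, -0.518, 0.481]
force: [0.3, -0.6, -0.5]
opening: 0.124
```

```bash
python3 st.py
```

```text
t 26.525 pos [0.4504 0.0991 0.1364] F [ 0.26 -0.65 -0.51] Fu -0.66 T [-0.009 -0.038 -0.029] eff [-9.000e-02 -2.385e+01 -3.445e+01  4.000e-02 -1.000e-02 -0.000e+00] op 0.124
```

>>> {"fn": "move_arm", "kwargs": {"motion": [[[0.0025,0,0,0,0,0,1],[0.0025,0,0,0,0,0,1]]]}}

```text
time_s: 26.78
ee_pos: [0.4507, 0.0993, 0.1363]
orientation: [0.518, 0.481, -0.518, 0.481]
force: [-1.5, 1.2, 5.4]
opening: 0.127
```

```bash
python3 st.py
```

```text
t 26.775 pos [0.4507 0.0993 0.1363] F [-1.48  1.21  5.44] Fu 1.87 T [-0.013  0.428 -0.051] eff [ -0.56 -21.6  -32.27  -0.13  -0.66  -0.07] op 0.127
```

The floor is felt at TCP z 0.1363 against 0.137 predicted. I'll unload and release gently.

>>> {"fn": "move_arm", "kwargs": {"motion": [[[-0.002,0,0,0,0,0,1],[-0.002,0,0,0,0,0,1]]], "force": 5}}

```text
time_s: 27.02
ee_pos: [0.4506, 0.0993, 0.1363]
orientation: [0.518, 0.481, -0.518, 0.481]
force: [-0.3, 0.5, 3.6]
opening: 0.125
```

>>> {"fn": "move_arm", "kwargs": {"motion": [[[0,0,0,0,0,0,0.72],[0,0,0,0,0,0,0.65],[0,0,0,0,0,0,0.55],[0,0,0,0,0,0,0.4],[0,0,0,0,0,0,0.4]]]}}

```text
time_s: 27.65
ee_pos: [0.4503, 0.0991, 0.136]
orientation: [-0.518, -0.481, 0.518, -0.481]
force: [-0.8, -0.3, 0.3]
opening: 0.301
```

```bash
python3 st.py
```

```text
t 27.65 pos [0.4503 0.0991 0.136 ] F [-0.8  -0.27  0.27] Fu 0.3 T [-0.008 -0.11  -0.013] eff [-0.000e+00 -2.360e+01 -3.409e+01  8.000e-02  2.000e-02 -0.000e+00] op 0.301
```

>>> {"fn": "move_arm", "kwargs": {"motion": [[[-0.03,0,0,0,0,0,0.4],[-0.08,0,0,0,0,0,0.4],[-0.15,0,0,0,0,0,0.4],[-0.25,0,0,0,0,0,0.4],[-0.35,0,0,0,0,0,0.4]]]}}

```text
time_s: 28.28
ee_pos: [0.4502, 0.0991, 0.2782]
orientation: [0.518, 0.481, -0.518, 0.481]
force: [1.5, -0.1, -0.2]
opening: 0.297
```

>>> {"fn": "move_arm", "kwargs": {"motion": [[[0,0,0.1,0,0,0,0.4],[0,0,0.2,0,0,0,0.4],[0,0,0.3,0,0,0,0.4],[0,0,0.35,0,0,0,0.4],[0,0,0.35,0,0,0,0.4]]]}}

```text
time_s: 28.9
ee_pos: [0.44, -0.0415, 0.277]
orientation: [0.519, 0.48, -0.518, 0.481]
force: [0.6, -0.2, -0.9]
opening: 0.304
```

```bash
python3 st.py; python3 - <<'E'
from h import *
ims=[]
for c in ['side','wrist','top']:
  d=bot.read_camera(c); ims.append(d['color'])
  for n in ['rack_slot','board_mid','board','garlic','lemon','bowl']:
    print(c,n,[(np.round(x['xyz'],3).tolist(),round(x['confidence'],2)) for x in bot.mark_of(c,n)[:1]])
cv2.imwrite('pics/end.png',np.hstack([cv2.resize(ims[0][180:420,180:420],(400,400)),cv2.resize(ims[1],(400,400))]))
E
```

```text
t 28.9 pos [ 0.44   -0.0415  0.277 ] F [ 0.6  -0.23 -0.86] Fu -0.55 T [-0.047 -0.09  -0.042] eff [-8.700e-01 -1.951e+01 -3.695e+01 -4.000e-02  3.000e-02 -9.000e-02] op 0.304
side rack_slot [([0.453, 0.099, 0.011], 0.77)]
side board_mid [([0.445, 0.098, 0.077], 0.6)]
side board [([0.449, 0.101, 0.008], 0.55)]
side garlic [([0.466, 0.265, 0.003], 0.8)]
side lemon [([0.613, 0.02, 0.003], 0.92)]
side bowl [([0.65, -0.166, -0.004], 0.75)]
wrist rack_slot [([0.452, 0.099, 0.015], 0.84)]
wrist board_mid []
wrist board [([0.45, 0.095, 0.016], 0.57)]
wrist garlic []
wrist lemon [([0.615, 0.022, -0.004], 0.77)]
wrist bowl [([0.649, -0.16, -0.002], 0.8)]
top rack_slot [([0.447, 0.099, 0.008], 0.6)]
top board_mid [([0.448, 0.1, 0.078], 0.75)]
top board [([0.455, 0.096, 0.014], 0.79)]
top garlic [([0.466, 0.26, 0.004], 0.78)]
top lemon [([0.614, 0.026, 0.008], 0.63)]
top bowl []
```

View pics/end.png

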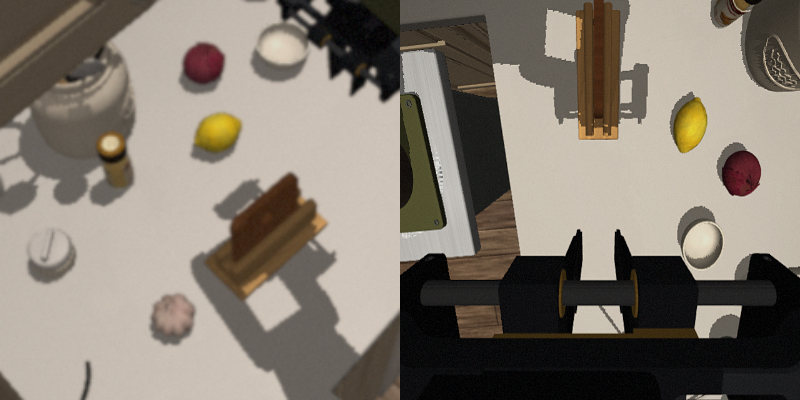

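The board stands upright in the slot (left view at about (265,220)), the jaws are empty and clear, and nothing else has moved. Handing in.

```bash
python3 -c "
from workcell import bot
print(bot.close_job())"
```

```text
the job is handed in; nothing more can be done
None
```

The board is off the peg and stands upright, hole at the top, in the rack's slot. The gripper has let go, and the job was handed in at about 29 s of the 69 s allowed.

- **Off the peg:** I felt for the peg at three points along it and found it slopes up about 7°. I tilted the board to match and slid it out about 1 mm below where the hole bears on the bar. The highest wrist force I read was about 5.4 N, including about 1.5 N of board weight.
- **In the rack:** I lowered the board until it met the slot floor, at tool height 0.136 m against 0.137 m predicted, and eased off before opening the jaws. The wrist force read up to 5.4 N as it touched down.
- **Last checks:**
  - The side and top cameras put the board's centre at a height of 0.077–0.078 m, which is fully down.
  - It is within about 8 mm of the slot centre across the slot (limit 12 mm; the slot itself leaves only a few mm of play).
  - It is within about 1–2 mm of the slot's mid-length.
  - Garlic, lemon and bowl measured where they started. The timer, onion and spice jar looked unmoved in the pictures but I did not re-measure them.
- **Disagreements:** My own estimate of the slot's mid-length was a few millimetres off the network's (0.092 m against about 0.098 m). The wrist picture and the side camera also differed by about 3 mm on how the board sat in the grip. I took values between them, and the board went down without side force.

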